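Hang the slide carrier to drain and cover its dish

TASK

Lift the slide carrier out of the open white dish and hang it by the slot in its strap on the pin of the empty drain stand, sliding the slot sideways over the pin and letting it down until the pin is at the top of the slot, so that it hangs free and upright. Then put the loose cover on the dish, fully home. Do not knock the other hanging carrier or push or tip the bottle, jar, petri dish and wooden box.

Things in the scene. Friction and masses are not known exactly. Their poses are not given: they have to be found in the camera images.
- carrier: Steel carrier of microscope slides, about 250 g, standing in the open dish. Origin: centre of its underside; z up. Basket 56 (x) x 84 (y) x 29 mm high; from its middle rises a flat strap, 6 mm thick (x), y -20 to +18 mm, up to z 100 mm, with an L-shaped slot (see slot_mouth, slot_seat); a black grip on top. It may hang on the pin either way round.
- slot_mouth (a point): Middle of the slot's mouth at the strap's +y edge: y +18, z 67 mm from the carrier's origin. The level part of the slot is 14 mm high (z 60 to 74 mm), open at this edge, and runs in to a wall at y -6 mm. The pin enters here, as the carrier travels towards its own +y.
- slot_seat (a point): Where the pin's axis lies when the carrier hangs: y 0, z 84 mm from the carrier's origin. From the inner end of the level part a notch 12 mm wide (y -6 to +6 mm) goes up to z 88 mm; with the pin under it the carrier is let down 17 mm. Axes as the carrier.
- carrier_grip (a point): Middle of the carrier's black grip, z 120 mm from its origin: 10 (x) x 20 (y) mm, z 100 to 136 mm, to be taken from above across its 20 mm.
- stand: The empty drain stand, fixed: steel foot 130 x 120 x 12 mm, a square post at the back and one level headed pin. Origin on the table, below point pin. Its x axis runs along the pin, from the head (towards the robot) to the post. A second, identical stand has a carrier on its pin already; which is on the left varies.
- pin (a point): Point on the axis of the empty stand's pin, 125 mm above the table; axes as the stand. Pin 8 mm in diameter along x, free from x -30 mm (its head, 20 mm in diameter, 5 mm thick) to x +48 mm (front of the post, 14 x 16 mm, whose top is 9 mm above the pin's axis).
- dish: Open white plastic dish, fixed on the table, outside 86 (x) x 114 (y) x 45 mm high, walls and floor 5 mm. Origin: centre of its underside; z up. The carrier stands on its floor with 10 mm of play all round. Another such dish, closed by its cover, stands nearer the robot: leave it.
- dish_rim (a point): Centre of the dish's mouth, 45 mm above the table.
- cover: Loose white cover, about 120 g, right way up on the table. Origin: centre of its underside; z up. A step 68 (x) x 96 (y) x 4 mm enters the dish's mouth (76 x 104 mm); above it a plate 86 x 114 x 5 mm; on top a bar grip 16 (x) x 44 (y) mm, z 9 to 39 mm. Fully home its origin is 41 mm above the dish's underside, axes agreeing (half a turn is the same).
- carrier_used: The other carrier, identical, hanging on the other stand's pin: leave it hanging. Origin: centre of its underside.
- dropper: Amber dropper bottle, 38 mm in diameter, 75 mm high. Origin: centre of its underside. Leave.
- jar: Glass jar with a screw cap, 70 mm in diameter, 100 mm high. Origin: centre of its underside. Leave.
- petri: Shallow glass petri dish, 90 mm in diameter, 16 mm high. Origin: centre of its underside. Leave.
- slidebox: Closed wooden slide box 70 x 95 x 35 mm. Origin: centre of its underside. Leave.
There are look-alikes about, which are no part of the job. What is shaped like the stand but red is not meant. Leave any red look-alike of the carrier alone.

How it is judged:
By the outcome, as a careful person would: the job done as asked, in the order asked, and still so for the second after the job is handed in, with the robot touching nothing.
It also fails if it takes over 59 s, if anything falls off the work surface, if the arm or the gripper's body presses on something with over 40 N, if the wrist force passes 120 N, or if a joint passes its speed limit or range.

ROBOT

A 6-joint arm with a two-finger parallel gripper is mounted at the origin on the work surface. World frame = base frame: x ahead of the robot, y to its left, z up, the work surface at z = 0. Lengths are in m, angles in degrees, forces in N, time in s.
With the tool pointing down it reaches from about 0.35 to 0.875 m from the base axis. Payload 4.2 kg.
Tool frame: the origin (TCP) lies midway between the tips of the shut fingers; the grasp point (between the pads) lies 19 mm behind it; z points along the fingers, y is the direction in which the jaws open and shut (so a half turn about z gives the same grasp; the last joint's range is limited). The gripper opens to 85 mm and grips with 20 to 120 N. Pads are 22 mm wide; open, the fingers measure 114 mm over their backs; the gripper's body (76 mm by 85 mm) begins 54 mm behind the grasp point. The pads swing forward as they close: fully open they stand 13 mm farther back than shut.
Start: joints at [-59.954, 22.042, 0.453, 0, -68.411, -14.817], TCP at [0.164, -0.603, 0.231] pointing down, gripper open.
Joint ranges: [-179.83, 179.83], [-69.29, 118.12], [-61.27, 80.66], [-181.25, 117.63], [-171.15, -9.14], [-177.46, 177.46]. Speed limits (degrees/s): [159.86, 159.86, 180, 180, 180, 180].

INTERFACE

Orientations are given as [roll, pitch, yaw] about the fixed x, y, z axes, in that order (R = Rz(yaw) Ry(pitch) Rx(roll)).
In Python, from rig import robot gives the robot as it stands.
- The arm moves only by the tool step_arm, never from a script. Its argument "series" is a list of rows, each an object with "xyz": the shift along the tool's x, y, z each as a share of 0.2 m, from -1 to 1, a list of three; "rotation": the turn, a rotation vector about the tool's x, y, z each as a share of 45 degrees, from -1 to 1, a list of three; "fingers": the closure, from -1 (fully open) to 1 (shut). A call has 1 to 5 rows; each row shifts and turns the pose as measured when the row begins, along the tool's axes as they then stand; what a row does not reach is not made up. A row lasts 1/12 s, in which the tool goes at most 41.7 mm and 7.16 degrees, less where a joint would pass 70% of its speed; a pose out of reach is approached as far as the arm can. A call with a number of a shift or a turn outside -1 to 1 is refused whole. A call with a gripper value outside its range is refused whole. The fingers move at their own pace and stop on an object; "squeeze" is the grip in N (left out, the last holds). Time passes only in rows, so rows that do not move let the fingers close. It gives the time, the measured TCP pose, the force and the opening at its end, in the units of the state.
- robot.observe(): the state, without advancing time (a new reading comes with each control period).
- robot.snapshot(name): name is "side" or "top"; returns a dict with "color" (384x512x3 uint8, red, green, blue), "fx", "fy", "cx", "cy" (pixels), "T" (4x4, takes a point from camera to world coordinates). Camera axes: x right, y down, z forward; pixel columns grow to the right and rows downward; lengths in m; the calibration is good to about 2 mm. A picture is of the moment at which its call begins. There is no depth.
- robot.hand_in(): hands the job in, once; it reports no verdict.
Trained networks look in a picture, given as the dict that the camera call returned (one of the last four; its "shot" number tells which), for a name from the list of things; names that differ only in an ending like _2 or _b are one class to them, and where a whole thing is asked for, a point or a joint stands for the part that bears it (a point fixed in the world has none). Each returns a list of dicts, best first, with "confidence" (0 to 1); they miss things now and then, are a little off and sometimes report something else, mostly with a low value. They report only what shows in the picture. A call takes as long as a camera call. They do not tell look-alikes from the thing itself.
- robot.recognise(picture, name): "location" ([column, row] in pixels, amid what is visible of it).
- robot.cut_out(picture, name): "pixels" (384x512 bool, what is visible of it) and "location" ([column, row] in pixels, amid what is visible of it).
- robot.mark_of(picture, name): "location" ([column, row] in pixels: a listed point, or the origin of a listed thing).
The state is a dict: "time_s": time; "joint_positions": joint angles; "joint_velocities": joint speeds; "joint_torque": joint torques, N m; "ee_pos": TCP position; "tool_rot": TCP orientation; "force": force on the tool from outside, world axes, zero at the start; "ft_torque": the same for the moment, N m; "finger_gap": finger opening in m.
Only numpy, scipy, OpenCV 4.12 (cv2) and the standard library are available. Lean on these libraries where they do the work, as an engineer would, in place of code of your own. Each camera call takes 0.05 s, during which the arm holds its last target. There are 200 camera calls.

## Working session

There is one attempt and no reset: what is moved stays moved. The work goes in short steps, Python scripts to look and compute and a tool call to move; the robot and the scene stay as the last step left them, time stands still between calls to the robot, and variables do not carry over. Pictures are saved under pics/ and viewed, about 8 in all and at most 12, crops included, and the job is handed in when it is done.

Besides the shell and the picture viewer there is one more tool, called after ">>>" as name(argument=value, ...) on one line, values as JSON. step_arm: Moves the arm, as the interface text tells. Its arguments: {"type":"object","properties":{"series":{"type":"array"},"squeeze":{"type":"number"}},"required":["series"]}

```bash
ls; mkdir -p pics
cat > h.py <<'E'
import numpy as np, cv2
from rig import robot
def snap(n,f=None):
    p=robot.snapshot(n)
    if f: cv2.imwrite('pics/'+f,cv2.cvtColor(p['color'],cv2.COLOR_RGB2BGR))
    return p
def ray(p,uv):
    T=np.array(p['T']);d=T[:3,:3]@np.array([(uv[0]-p['cx'])/p['fx'],(uv[1]-p['cy'])/p['fy'],1.]);return T[:3,3],d/np.linalg.norm(d)
def atz(p,uv,z):
    o,d=ray(p,uv);return o+d*(z-o[2])/d[2]
def tri(p,a,q,b):
    o1,d1=ray(p,a);o2,d2=ray(q,b)
    s=np.linalg.lstsq(np.c_[d1,-d2],o2-o1,rcond=None)[0]
    x,y=o1+s[0]*d1,o2+s[1]*d2;return (x+y)/2,np.linalg.norm(x-y)
def proj(p,X):
    T=np.array(p['T']);c=T[:3,:3].T@(np.array(X)-T[:3,3]);return np.array([p['fx']*c[0]/c[2]+p['cx'],p['fy']*c[1]/c[2]+p['cy']])
E
python3 - <<'E'
from h import *
np.set_printoptions(precision=3,suppress=True)
S={n:snap(n,n+'0.png') for n in('side','top')}
for n in S: print(n,np.array(S[n]['T'])[:3],S[n]['fx'],S[n]['cx'],S[n]['cy'])
for k in 'carrier slot_mouth slot_seat carrier_grip stand pin dish dish_rim cover dropper jar petri slidebox'.split():
    for n in S: print(k,n,[(np.round(r['location']).tolist(),round(r['confidence'],2)) for r in robot.mark_of(S[n],k)])
a=np.hstack([cv2.imread('pics/%s0.png'%n) for n in S]);print(robot.observe())
E
```

```text
pics
side [[-0.984 -0.111  0.14   0.345]
 [-0.178  0.678 -0.713  0.747]
 [-0.016 -0.727 -0.687  0.808]] 374.35108914367083 254.10571014655287 189.61028636825387
top [[ 0.026 -0.991  0.132  0.351]
 [-0.999 -0.028 -0.02   0.041]
 [ 0.023 -0.131 -0.991  1.15 ]] 357.0806237684218 251.37961921335008 192.87961026964132
carrier side [([232.0, 322.0], 0.74), ([167.0, 218.0], 0.74), ([189.0, 266.0], 0.59)]
carrier top [([148.0, 196.0], 0.79), ([193.0, 157.0], 0.69)]
slot_mouth side [([236.0, 313.0], 0.84), ([180.0, 252.0], 0.56)]
slot_mouth top [([184.0, 150.0], 0.9), ([139.0, 199.0], 0.72), ([238.0, 120.0], 0.68)]
slot_seat side [([184.0, 247.0], 0.88), ([229.0, 304.0], 0.87), ([268.0, 218.0], 0.33)]
slot_seat top [([186.0, 147.0], 0.97), ([143.0, 193.0], 0.63)]
carrier_grip side [([230.0, 294.0], 0.85), ([183.0, 236.0], 0.77)]
carrier_grip top [([140.0, 195.0], 0.8), ([189.0, 151.0], 0.61), ([186.0, 142.0], 0.57), ([250.0, 212.0], 0.5), ([375.0, 235.0], 0.42)]
stand side [([253.0, 143.0], 0.68), ([184.0, 232.0], 0.68), ([354.0, 152.0], 0.6)]
stand top [([353.0, 293.0], 0.91)]
pin side [([36
[... 470 characters left out ...]
0], 0.83)]
petri side [([167.0, 217.0], 0.67)]
petri top [([235.0, 118.0], 0.84), ([246.0, 211.0], 0.58), ([272.0, 175.0], 0.33)]
slidebox side [([185.0, 245.0], 0.42), ([254.0, 144.0], 0.26)]
slidebox top [([378.0, 234.0], 0.8)]
{'time_s': 1.4, 'joint_positions': array([-59.956,  22.042,   0.453,   0.001, -68.409, -14.817]), 'joint_velocities': array([ 0.013, -0.013,  0.039, -0.041, -0.044, -0.034]), 'joint_torque': array([ -0.   , -39.209,  18.862,   4.191,  -0.   ,   0.   ]), 'ee_pos': array([ 0.164, -0.603,  0.231]), 'tool_rot': array([-179.998,    0.   , -164.773]), 'force': array([-0.587, -0.003,  0.197]), 'ft_torque': array([-0.015,  0.003, -0.07 ]), 'finger_gap': 0.08549877797069685}
```

View pics/side0.png

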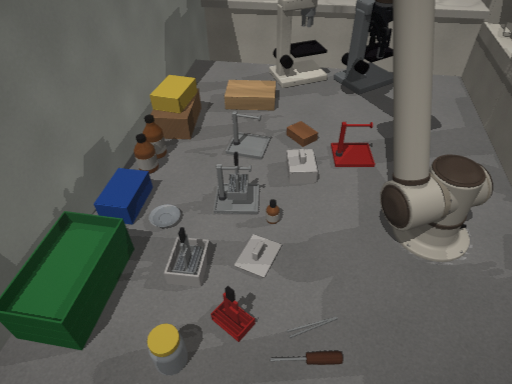

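View pics/top0.png

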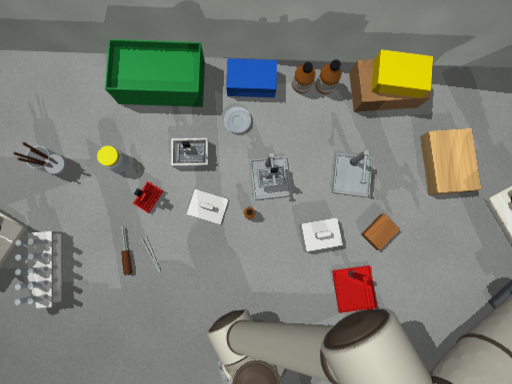

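Candidates for the carrier are the steel one in the open dish (side 187,255; top 188,150), the one on the pin (side 238,185; top 270,172) and the red one (side 232,318; top 148,197). The job means the one in the dish. Candidates for the stand are the grey empty one (side 249,140; top 353,172), the occupied one (top 270,177) and the red one (side 353,150; top 355,288). The grey empty one fits. The loose cover is at top (208,207); the closed dish at (322,235) stays.

```bash
cat > crop.py <<'E'
from h import *
S={n:snap(n) for n in('side','top')}
def crop(n,c,w,h,k): 
    im=cv2.cvtColor(S[n]['color'],cv2.COLOR_RGB2BGR);x,y=c[0]-w//2,c[1]-h//2
    return cv2.resize(im[y:y+h,x:x+w],None,fx=k,fy=k,interpolation=cv2.INTER_CUBIC)
# tiles 66x50 at 6x = 396x300
a=np.vstack([np.hstack([crop('side',(187,256),66,50,6),crop('side',(248,135),66,50,6)]),np.hstack([crop('top',(195,158),66,50,6),crop('top',(353,172),66,50,6)])])
cv2.imwrite('pics/crop1.png',a)
for k in 'carrier dish cover stand'.split():
    for n in S:
        for r in robot.cut_out(S[n],k):
            m=r['pixels'];print(k,n,round(r['confidence'],2),np.round(r['location']),m.sum(),np.round(cv2.minAreaRect(np.argwhere(m)[:,::-1].astype(np.float32))[0],1))
E
python3 crop.py
```

```text
carrier side 0.9 [230. 316.] 1193 [233.5 313.4]
carrier side 0.58 [186. 258.] 804 [189.6 251.2]
carrier top 0.87 [192. 152.] 498 [191. 151.]
carrier top 0.87 [150. 194.] 504 [146.  195.1]
dish side 0.92 [192. 276.] 918 [187.9 260.6]
dish top 0.88 [189. 162.] 600 [189.5 152. ]
cover side 0.92 [260. 257.] 1090 [257.4 254.7]
cover top 0.91 [208. 203.] 957 [207.2 205.9]
cover top 0.67 [115. 156.] 585 [112.8 157.9]
cover top 0.43 [192. 153.] 509 [191.5 151. ]
stand side 0.8 [351. 151.] 1106 [352.8 144.4]
stand side 0.63 [247. 141.] 1067 [249.2 135.3]
stand top 0.8 [351. 173.] 1590 [351.9 171.4]
stand top 0.58 [350. 288.] 1719 [354.2 288. ]
```

View pics/crop1.png

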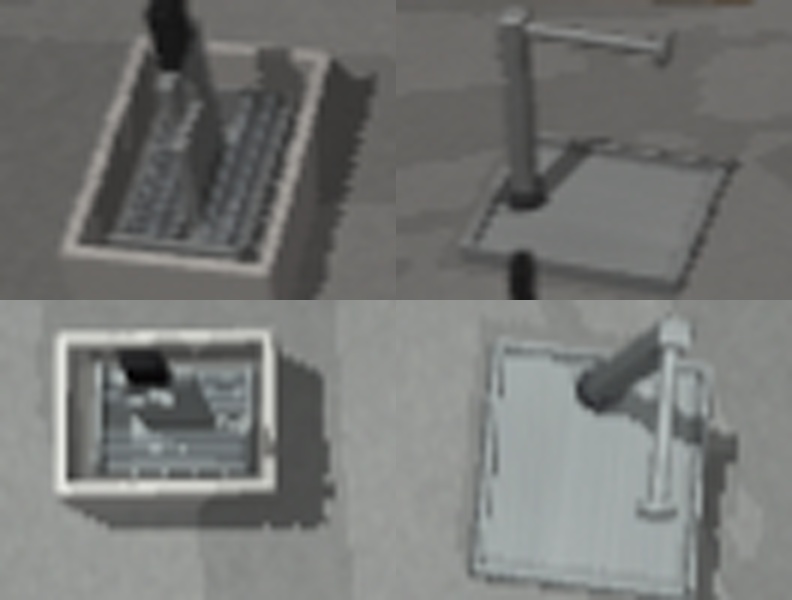

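The crop confirms them: the steel carrier is in the open dish, with its strap cut open on the near, image-left side. The grey stand has a bare headed pin, head at side (325,117) and top (363,182). Now I'll measure by fitting models to the corners.

```bash
cat > m.py <<'E'
from h import *
from scipy.optimize import least_squares
np.set_printoptions(precision=4,suppress=True)
S={n:snap(n) for n in('side','top')};s,t=S['side'],S['top']
f=lambda L,x0,y0:[((u+.5)/6-.5+x0,(v+.5)/6-.5+y0) for u,v in L]
s1=lambda L:f(L,154,231);s2=lambda L:f([(u-396,v)for u,v in L],215,110)
t1=lambda L:f([(u,v-300)for u,v in L],162,133);t2=lambda L:f([(u-396,v-300)for u,v in L],320,147)
def W(p,q): # p=x,y,yaw
    c,k=np.cos(p[2]),np.sin(p[2]);q=np.array(q,float);return np.c_[p[0]+c*q[:,0]-k*q[:,1],p[1]+k*q[:,0]+c*q[:,1],q[:,2]]
def fit(obs,p0):
    g=lambda p:np.concatenate([(proj(P,X)-uv) for P,q,uvs in obs for X,uv in zip(W(p,q),uvs)]).ravel()
    r=least_squares(g,p0,loss='soft_l1');print(r.x,np.degrees(r.x[2]),'\n res',r.fun.reshape(-1,2).round(1).tolist());return r.x
if __name__=='__main__':
    # dish corners, side: TL,TR,BR,BL ; dish x=.043,y=.057
    a,b,z=.043,.057,.045
    print('dish');d=fit([(s,[(a,-b,z),(-a,-b,z),(-a,b,z),(a,b,z)],s1([(143,42),(328,52),(268,272),(62,250)])),
      (t,[(a,b,z),(a,-b,z),(-a,-b,z),(-a,b,z)],t1([(55,332),(275,330),(275,491),(55,494)]))],[.5,.2,0])
    print('stand pin: q in stand axes')
    L=[(-.0325,0,.125),(.048,0,.125)]
    st=fit([(s,L,s2([(662,48),(530,32)])),(t,L,t2([(657,510),(672,345)]))],[.45,-.25,0])
    for uv in zip(s2([(662,48)]),t2([(657,510)])): print('head tri',tri(s,uv[0],t,uv[1]))
    print(tri(s,s2([(515,16)])[0],t,t2([(675,330)])[0]),'posttop')
    print('foot corners',[atz(t,u,.012) for u in t2([(500,345),(710,370),(690,595),(470,575)])])
    for k in ('carrier_grip','slot_mouth','slot_seat'):
        A=[r['location'] for r in robot.mark_of(s,k)];B=[r['location'] for r in robot.mark_of(t,k)]
        for u in A:
            for v in B:
                X,e=tri(s,u,t,v)
                if e<.012: print(k,np.round(u),np.round(v),X,e)
    # cover mask fit
    for n in S:
        r=robot.cut_out(S[n],'cover')[0];m=r['pixels'].astype(np.uint8)
        c=max(cv2.findContours(m,0,2)[0],key=cv2.contourArea);print(n,cv2.minAreaRect(c))
    # overlay carrier hypotheses: +y = dish +y
    def crop(P,c,w,h,k,lines=[],col=(0,0,255)):
        im=cv2.cvtColor(P['color'],cv2.COLOR_RGB2BGR);o=np.array([c[0]-w//2,c[1]-h//2])
        im=cv2.resize(im[o[1]:o[1]+h,o[0]:o[0]+w],None,fx=k,fy=k,interpolation=cv2.INTER_CUBIC)
        for A in lines: cv2.polylines(im,[np.int32([(proj(P,X)-o+.5)*k-.5 for X in A])],False,col,1)
        return im
    e=.005
    S1=[[(x,-.020,e+.1),(x,.018,e+.1),(x,.018,e+.074),(x,.006,e+.074),(x,.006,e+.088),(x,-.006,e+.088),(x,-.006,e+.06),(x,.018,e+.06),(x,.018,e+.029),(x,-.02,e+.029),(x,-.02,e+.1)] for x in(-.003,.003)]
    bx=[(.028,.042,e+.029),(-.028,.042,e+.029),(-.028,-.042,e+.029),(.028,-.042,e+.029),(.028,.042,e+.029)]
    rim=[(a,b,z),(-a,b,z),(-a,-b,z),(a,-b,z),(a,b,z)]
    A=[W(d,q) for q in S1+[bx,rim]]
    cv2.imwrite('pics/ov.png',np.vstack([np.hstack([crop(s,(187,250),50,40,8),crop(s,(187,250),50,40,8,A)]),np.hstack([crop(t,(208,207),50,34,8),crop(s,(258,255),50,34,8)])]))
E
python3 m.py
```

```text
dish
[0.6242 0.2186 0.0482] 2.762594871611645 
 res [[-0.8, -1.4], [0.4, -0.0], [-0.0, 0.4], [-0.5, 0.4], [0.4, 0.5], [-0.2, 0.3], [-0.0, 0.0], [0.2, 0.1]]
stand pin: q in stand axes
[ 0.5624 -0.3094 -0.1017] -5.825495956898288 
 res [[0.1, 0.3], [-0.9, -0.3], [0.1, -0.1], [-0.0, 0.8]]
head tri (array([ 0.5298, -0.305 ,  0.1269]), np.float64(0.0007025894328018841))
(array([ 0.6162, -0.3127,  0.1349]), np.float64(0.002746928235870383)) posttop
foot corners [array([ 0.6384, -0.2589,  0.012 ]), array([ 0.628 , -0.3743,  0.012 ]), array([ 0.5036, -0.3611,  0.012 ]), array([ 0.511 , -0.2419,  0.012 ])]
carrier_grip [181. 233.] [187. 143.] [0.6301 0.2133 0.1229] 0.002113439200452477
carrier_grip [230. 294.] [139. 194.] [0.4774 0.3472 0.1136] 0.004715964957616728
slot_mouth [183. 253.] [184. 152.] [0.6205 0.2328 0.0715] 0.01054838939755911
slot_mouth [183. 253.] [116. 159.] [0.5496 0.366  0.2623] 0.006779386652993518
slot_mouth [237. 313.] [139. 199.] [0.4652 0.3594 0.0623] 0.0014052790347695392
slot_seat [232. 302.] [138. 193.] [0.4782 0.3537 0.0944] 0.006458450672920665
slot_seat [183. 245.] [185. 146.] [0.6273 0.2239 0.0921] 0.0035236203506965867
side ((257.5000305175781, 255.00003051757812), (31.304948806762695, 38.013153076171875), 26.56505012512207)
top ((206.97169494628906, 206.34906005859375), (36.67527389526367, 27.609474182128906), 15.945395469665527)
```

View pics/ov.png

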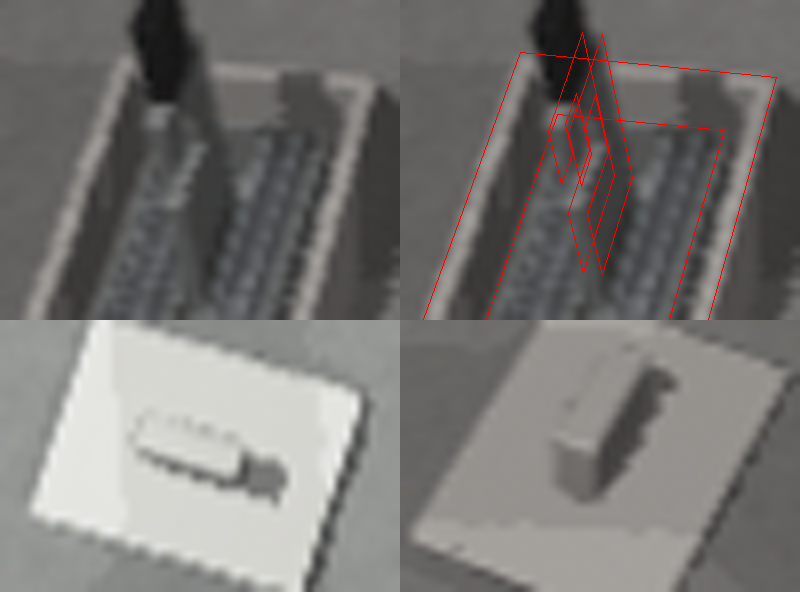

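```bash
cat > m2.py <<'E'
from m import *
g=lambda L,x0,y0,X,Y:[((u-X+.5)/8-.5+x0,(v-Y+.5)/8-.5+y0) for u,v in L]
e=.005;x,y,z=.028,.042,e+.029
print('carrier');c=fit([(t,[(-x,y,z),(-x,-y,z)],t1([(99,474),(254,474)])),(s,[(x,y,z),(-x,y,z)],s1([(105,243),(240,258)])),
 (s,[(0,0,.125),(0,0,.089)],[(181.5,233),(183,245)]),(t,[(0,0,.125),(0,0,.089)],[(187,143),(185,146)])],[.628,.217,.05])
x,y,z=.043,.057,.009
print('cover');k=fit([(t,[(x,y,z),(x,-y,z),(-x,y,z)],g([(98,320),(365,395),(30,513)],183,190,0,320)),(s,[(-x,-y,z),(x,y,z)],g([(790,372),(412,535)],233,238,400,320))],[.44,.17,-.27])
for P in (t,s):
  for n in ('petri','dropper','jar'):
    print(n,[atz(P,r['location'],0)[:2] for r in robot.mark_of(P,n)[:1]])
E
python3 m2.py
```

```text
carrier
[0.627  0.2181 0.0756] 4.334176320079052 
 res [[-1.2, -1.0], [-0.5, -2.2], [0.3, -0.4], [0.1, -1.1], [-0.4, 1.5], [0.3, -1.0], [-1.7, 0.7], [2.2, 0.9]]
cover
[ 0.4536  0.1578 -0.2678] -15.341347901394325 
 res [[-0.3, -0.7], [0.2, 0.2], [-0.2, 0.8], [0.3, -0.3], [-0.6, 0.0]]
petri [array([0.7493, 0.0781])]
dropper [array([0.4344, 0.0275])]
jar [array([0.6049, 0.4463])]
petri [array([0.7364, 0.0664])]
dropper [array([0.4368, 0.0216])]
jar [array([0.5928, 0.4591])]
```

Carrier at (0.627, 0.218), yaw 4.3°, with its +y along world +y. Moving over it now.

>>> step_arm(series=[{"xyz": [0, 0, 0], "rotation": [0, 0, 0.12], "fingers": -1}, {"xyz": [0, 0, 0], "rotation": [0, 0, 0.12], "fingers": -1}, {"xyz": [-0.11, 0.16, 0], "rotation": [0, 0, 0], "fingers": -1}, {"xyz": [-0.11, 0.16, 0], "rotation": [0, 0, 0], "fingers": -1}, {"xyz": [-0.11, 0.16, 0], "rotation": [0, 0, 0], "fingers": -1}], squeeze=60)

```text
time_s: 3.22
ee_pos: [0.222, -0.5054, 0.2289]
tool_rot: [-180.0, -0.1, -176.7]
force: [0.8, -0.4, 0.4]
finger_gap: 0.0853
```

>>> step_arm(series=[{"xyz": [-0.11, 0.16, 0], "rotation": [0, 0, 0], "fingers": -1}, {"xyz": [-0.11, 0.16, 0], "rotation": [0, 0, 0], "fingers": -1}, {"xyz": [-0.11, 0.16, 0], "rotation": [0, 0, 0], "fingers": -1}, {"xyz": [-0.11, 0.16, 0], "rotation": [0, 0, 0], "fingers": -1}, {"xyz": [-0.11, 0.16, 0], "rotation": [0, 0, 0], "fingers": -1}])

```text
time_s: 3.63
ee_pos: [0.3253, -0.3321, 0.229]
tool_rot: [-179.9, -0.0, -176.9]
force: [2.5, -0.3, 1.3]
finger_gap: 0.0855
```

>>> step_arm(series=[{"xyz": [-0.11, 0.16, 0], "rotation": [0, 0, 0], "fingers": -1}, {"xyz": [-0.11, 0.16, 0], "rotation": [0, 0, 0], "fingers": -1}, {"xyz": [-0.11, 0.16, 0], "rotation": [0, 0, 0], "fingers": -1}, {"xyz": [-0.11, 0.16, 0], "rotation": [0, 0, 0], "fingers": -1}, {"xyz": [-0.11, 0.16, 0], "rotation": [0, 0, 0], "fingers": -1}])

```text
time_s: 4.05
ee_pos: [0.4296, -0.1574, 0.2311]
tool_rot: [-179.8, 0.3, -176.9]
force: [0.8, -0.8, -0.7]
finger_gap: 0.085
```

>>> step_arm(series=[{"xyz": [-0.1, 0.165, 0], "rotation": [0, 0, -0.027], "fingers": -1}, {"xyz": [-0.1, 0.165, 0], "rotation": [0, 0, 0], "fingers": -1}, {"xyz": [-0.1, 0.165, 0], "rotation": [0, 0, 0], "fingers": -1}, {"xyz": [-0.1, 0.165, 0], "rotation": [0, 0, 0], "fingers": -1}, {"xyz": [-0.1, 0.165, 0], "rotation": [0, 0, 0], "fingers": -1}])

```text
time_s: 4.47
ee_pos: [0.5207, 0.0246, 0.2335]
tool_rot: [-179.8, 0.6, -175.5]
force: [0.7, -0.6, -0.4]
finger_gap: 0.0854
```

>>> step_arm(series=[{"xyz": [-0.1, 0.165, 0], "rotation": [0, 0, 0], "fingers": -1}, {"xyz": [-0.1, 0.165, 0], "rotation": [0, 0, 0], "fingers": -1}, {"xyz": [-0.1, 0.165, 0], "rotation": [0, 0, 0], "fingers": -1}, {"xyz": [-0.1, 0.165, 0], "rotation": [0, 0, 0], "fingers": -1}, {"xyz": [0, 0, 0], "rotation": [0, 0, 0], "fingers": -1}])

```text
time_s: 4.88
ee_pos: [0.5945, 0.1763, 0.234]
tool_rot: [-179.8, 0.8, -175.1]
force: [0.7, -0.5, 0.1]
finger_gap: 0.0849
```

>>> step_arm(series=[{"xyz": [-0.09, 0.1, 0], "rotation": [0, -0.018, -0.01], "fingers": -1}, {"xyz": [-0.09, 0.1, 0], "rotation": [0, 0, 0], "fingers": -1}, {"xyz": [0, 0, 0.15], "rotation": [0, 0, 0], "fingers": -1}, {"xyz": [0, 0, 0.15], "rotation": [0, 0, 0], "fingers": -1}, {"xyz": [0, 0, 0], "rotation": [0, 0, 0], "fingers": -1}])

```text
time_s: 5.3
ee_pos: [0.632, 0.2264, 0.1738]
tool_rot: [-179.9, 1.9, -174.3]
force: [-0.9, -0.3, -2.0]
finger_gap: 0.0857
```

Run:
```python
from h import *
S={n:snap(n) for n in('side','top')};s,t=S['side'],S['top']
for k in ('carrier_grip','carrier','dish'):
  for n in S: print(k,n,[(np.round(r['location'],1).tolist(),round(r['confidence'],2)) for r in robot.mark_of(S[n],k)])
cv2.imwrite('pics/g.png',cv2.cvtColor(np.hstack([cv2.resize(p['color'][y:y+60,x:x+60],None,fx=6.6,fy=6.6,interpolation=2) for p,x,y in((s,155,215),(t,155,115))]),4))
o=robot.observe();print(o['ee_pos'],o['tool_rot'])
```

```text
carrier_grip side [([183.0, 233.2], 0.94), ([227.9, 293.9], 0.82)]
carrier_grip top [([185.6, 142.0], 0.86), ([139.4, 196.3], 0.74), ([363.1, 170.1], 0.49)]
carrier side [([232.8, 322.3], 0.94), ([190.0, 265.3], 0.92), ([301.4, 135.5], 0.44)]
carrier top [([193.7, 153.2], 0.77), ([150.8, 196.8], 0.62), ([186.4, 145.8], 0.47)]
dish side [([189.4, 269.2], 0.58)]
dish top [([189.7, 155.0], 0.76)]
[0.63510021 0.22692114 0.18223498] [ 179.80974873    2.68766123 -174.33783658]
```

View pics/g.png

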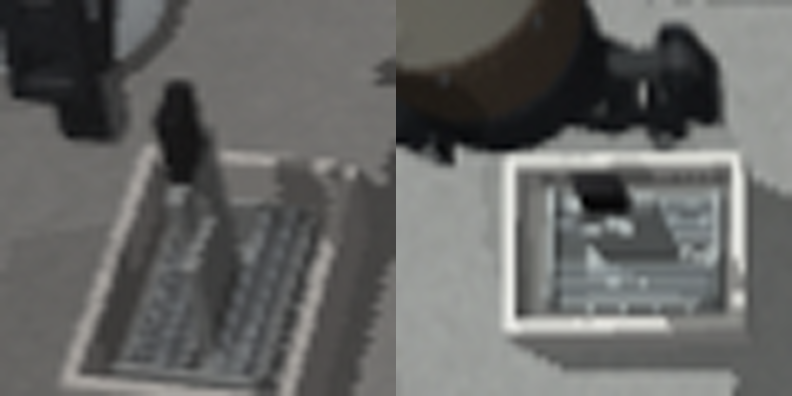

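Run:
```python
from h import *
S={n:snap(n,n+'1.png') for n in('side','top')}
o=robot.observe();print(o['ee_pos'],o['tool_rot'],o['joint_positions'],o['joint_velocities'].round(1))
for n in S: print(n,proj(S[n],o['ee_pos']),proj(S[n],[.627,.218,.125]),proj(S[n],[0,0,0]))
a=np.hstack([cv2.resize(S[n]['color'],None,fx=.78,fy=.78,interpolation=3) for n in S]);cv2.imwrite('pics/full1.png',a[...,::-1])
```

```text
[0.63481837 0.22688133 0.18149412] [ 179.83420407    2.62233077 -174.33518276] [  33.87269954   27.51146067    1.36798737    1.24409119  -61.47261827
 -118.77551423] [ 0.   0.4 -0.3 -0.1 -0.  -0. ]
side [172.80155194 220.79056831] [181.1416021  234.41525947] [428.92037862 232.44343232]
top [179.0786491  135.47676588] [185.39160491 143.73984673] [253.0749113  355.94463324]
```

View pics/full1.png

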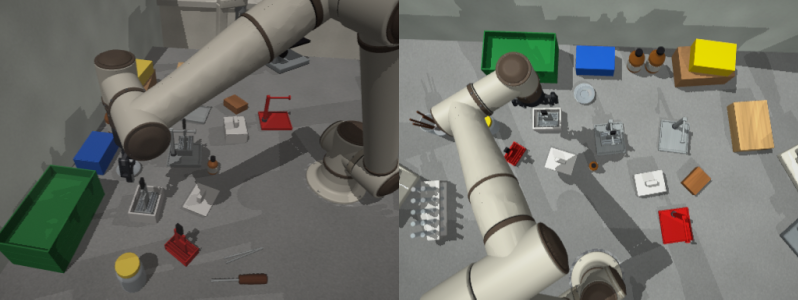

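>>> step_arm(series=[{"xyz": [0.04, -0.045, 0], "rotation": [0, 0.058, 0.03], "fingers": -1}, {"xyz": [0, 0, 0.1], "rotation": [0, 0, 0], "fingers": -1}, {"xyz": [0, 0, 0.1], "rotation": [0, 0, 0], "fingers": -1}, {"xyz": [0, 0, 0.06], "rotation": [0, 0, 0], "fingers": -1}, {"xyz": [0, 0, 0], "rotation": [0, 0, 0], "fingers": -1}])

```text
time_s: 6.22
ee_pos: [0.6289, 0.2173, 0.1321]
tool_rot: [179.6, 0.3, -175.8]
force: [-0.7, 0.2, -0.2]
finger_gap: 0.0856
```

>>> step_arm(series=[{"xyz": [0, 0, 0], "rotation": [0, 0, 0], "fingers": -1}])

```text
time_s: 6.3
ee_pos: [0.629, 0.2171, 0.1323]
tool_rot: [179.6, 0.3, -175.7]
force: [-0.4, -1.2, 0.7]
finger_gap: 0.0852
```

>>> step_arm(series=[{"xyz": [0, 0, 0.07], "rotation": [0.009, 0.006, 0], "fingers": -1}, {"xyz": [0, 0, 0.06], "rotation": [0, 0, 0], "fingers": -1}, {"xyz": [0, 0, 0], "rotation": [0, 0, 0], "fingers": -1}, {"xyz": [0, 0, 0], "rotation": [0, 0, 0], "fingers": 1}, {"xyz": [0, 0, 0], "rotation": [0, 0, 0], "fingers": 1}])

```text
time_s: 6.72
ee_pos: [0.6303, 0.2179, 0.1063]
tool_rot: [180.0, 0.2, -175.7]
force: [-0.0, -0.5, -0.4]
finger_gap: 0.0634
```

>>> step_arm(series=[{"xyz": [0, 0, 0], "rotation": [0, 0, 0], "fingers": 1}, {"xyz": [0, 0, 0], "rotation": [0, 0, 0], "fingers": 1}, {"xyz": [0, 0, 0], "rotation": [0, 0, 0], "fingers": 1}, {"xyz": [0, 0, 0], "rotation": [0, 0, 0], "fingers": 1}, {"xyz": [0, 0, 0], "rotation": [0, 0, 0], "fingers": 1}])

```text
time_s: 7.13
ee_pos: [0.631, 0.2183, 0.1078]
tool_rot: [179.9, 0.4, -175.7]
force: [0.5, 0.1, -2.0]
finger_gap: 0.0189
```

>>> step_arm(series=[{"xyz": [0, 0, 0], "rotation": [0, 0, 0], "fingers": 1}, {"xyz": [0, 0, -0.05], "rotation": [0, 0, 0], "fingers": 1}, {"xyz": [0, 0, -0.1], "rotation": [0, 0, 0], "fingers": 1}, {"xyz": [0, 0, -0.1], "rotation": [0, 0, 0], "fingers": 1}, {"xyz": [0, 0, -0.1], "rotation": [0, 0, 0], "fingers": 1}])

```text
time_s: 7.55
ee_pos: [0.626, 0.2162, 0.1732]
tool_rot: [-179.7, -0.6, -175.8]
force: [0.2, -0.1, -2.7]
finger_gap: 0.0187
```

>>> step_arm(series=[{"xyz": [0, 0, -0.1], "rotation": [0, 0, 0], "fingers": 1}, {"xyz": [0, 0, -0.15], "rotation": [0, 0, 0], "fingers": 1}, {"xyz": [0, 0, -0.15], "rotation": [0, 0, 0], "fingers": 1}, {"xyz": [0, 0, -0.15], "rotation": [0, 0, 0], "fingers": 1}, {"xyz": [0, 0, 0], "rotation": [0, 0, 0], "fingers": 1}])

```text
time_s: 7.97
ee_pos: [0.6265, 0.216, 0.2935]
tool_rot: [-179.8, -0.4, -175.8]
force: [1.1, -0.2, -0.1]
finger_gap: 0.0188
```

>>> step_arm(series=[{"xyz": [0, 0, 0], "rotation": [0, 0, 0.11], "fingers": 1}, {"xyz": [0, 0, 0], "rotation": [0, 0, 0.11], "fingers": 1}, {"xyz": [0, -0.1, 0], "rotation": [0, 0, 0], "fingers": 1}, {"xyz": [0, -0.18, 0], "rotation": [0, 0, 0], "fingers": 1}, {"xyz": [0, -0.18, 0], "rotation": [0, 0, 0], "fingers": 1}])

```text
time_s: 8.38
ee_pos: [0.6159, 0.1283, 0.2954]
tool_rot: [180.0, -0.3, 174.4]
force: [1.2, -0.3, -2.4]
finger_gap: 0.019
```

>>> step_arm(series=[{"xyz": [0, -0.18, 0], "rotation": [0, 0, 0], "fingers": 1}, {"xyz": [0, -0.18, 0], "rotation": [0, 0, 0], "fingers": 1}, {"xyz": [0, -0.18, 0], "rotation": [0, 0, 0], "fingers": 1}, {"xyz": [0, -0.18, 0], "rotation": [0, 0, 0], "fingers": 1}, {"xyz": [0, -0.18, 0], "rotation": [0, 0, 0], "fingers": 1}])

```text
time_s: 8.8
ee_pos: [0.5931, -0.0596, 0.2943]
tool_rot: [180.0, -0.6, 174.8]
force: [1.0, -0.2, -2.2]
finger_gap: 0.0188
```

>>> step_arm(series=[{"xyz": [0, -0.18, 0], "rotation": [0, 0, 0], "fingers": 1}, {"xyz": [0, -0.18, 0], "rotation": [0, 0, 0], "fingers": 1}, {"xyz": [0, -0.18, 0], "rotation": [0, 0, 0], "fingers": 1}, {"xyz": [0, -0.18, 0], "rotation": [0, 0, 0], "fingers": 1}, {"xyz": [0, -0.1, 0], "rotation": [0, 0, 0], "fingers": 1}])

```text
time_s: 9.22
ee_pos: [0.5712, -0.2343, 0.2937]
tool_rot: [179.9, -0.8, 174.8]
force: [-0.2, 0.0, -3.6]
finger_gap: 0.0187
```

>>> step_arm(series=[{"xyz": [0, -0.18, 0], "rotation": [0, -0.018, 0.013], "fingers": 1}, {"xyz": [0, -0.18, 0], "rotation": [0, 0, 0], "fingers": 1}, {"xyz": [0, -0.18, 0], "rotation": [0, 0, 0], "fingers": 1}, {"xyz": [0, -0.1, 0], "rotation": [0, 0, 0], "fingers": 1}, {"xyz": [0, 0, 0], "rotation": [0, 0, 0], "fingers": 1}])

```text
time_s: 9.63
ee_pos: [0.5517, -0.3727, 0.2914]
tool_rot: [179.8, -0.3, 174.0]
force: [0.1, 0.7, -3.3]
finger_gap: 0.019
```

>>> step_arm(series=[{"xyz": [0, 0, 0], "rotation": [0, 0, 0], "fingers": 1}, {"xyz": [0, 0, 0], "rotation": [0, 0, 0], "fingers": 1}])

```text
time_s: 9.8
ee_pos: [0.5497, -0.374, 0.2901]
tool_rot: [179.7, -0.5, 173.8]
force: [0.3, 0.5, -2.4]
finger_gap: 0.0186
```

```bash
python3 - <<'E'
from h import *
np.set_printoptions(precision=4,suppress=True)
S={n:snap(n) for n in('side','top')};s,t=S['side'],S['top']
o=robot.observe();print(o['ee_pos'],o['tool_rot'],o['force'],proj(s,o['ee_pos']),proj(t,o['ee_pos']))
for k in ('carrier_grip','slot_mouth','slot_seat','carrier','pin'):
  A=[r['location'] for r in robot.mark_of(s,k)];B=[r['location'] for r in robot.mark_of(t,k)]
  for u in A:
    for v in B:
      X,e=tri(s,u,t,v)
      if e<.012 and X[1]<-.2: print(k,np.round(u),np.round(v),X,e)
# overlay predicted carrier and pin
c=np.array([o['ee_pos'][0],o['ee_pos'][1],o['ee_pos'][2]-.101]);a=np.radians(o['tool_rot'][2]-180)
R=np.array([[np.cos(a),-np.sin(a),0],[np.sin(a),np.cos(a),0],[0,0,1]])
sl=lambda x:[(x,-.020,.1),(x,.018,.1),(x,.018,.074),(x,.006,.074),(x,.006,.088),(x,-.006,.088),(x,-.006,.06),(x,.018,.06),(x,.018,.029),(x,-.02,.029),(x,-.02,.1)]
L=[sl(.003),sl(-.003)]+[[(.028,.042,z),(-.028,.042,z),(-.028,-.042,z),(.028,-.042,z),(.028,.042,z)] for z in(0,.029)]
L=[[c+R@np.array(q) for q in l] for l in L]
b=-.1017;L.append([np.array([.5624,-.3094,.125])+d*np.array([np.cos(b),np.sin(b),0]) for d in(-.03,.048)])
out=[]
for P,(x,y) in((s,(225,80)),(t,(350,140))):
  im=np.ascontiguousarray(cv2.resize(P['color'][y:y+70,x:x+80],None,fx=5,fy=5,interpolation=2));im2=im.copy()
  for l in L: cv2.polylines(im2,[np.int32([(proj(P,X)-(x,y)+.5)*5 for X in l])],False,(255,0,0),1)
  out.append(np.vstack([im,im2]))
cv2.imwrite('pics/hang1.png',np.hstack(out)[...,::-1][:600*2])
E
python3 -c "
import cv2;a=cv2.imread('pics/hang1.png');cv2.imwrite('pics/hang1.png',cv2.resize(a,None,fx=.857,fy=.857,interpolation=3))"
```

```text
[ 0.5502 -0.3731  0.2904] [179.7178  -0.4215 173.9145] [-0.2808  0.3087 -2.2021] [255.9467  60.9725] [412.1299 163.4228]
carrier_grip [257.  55.] [415. 161.] [ 0.5499 -0.3708  0.3116] 0.004746488881667561
carrier_grip [257.  55.] [406. 166.] [ 0.5388 -0.3429  0.3232] 0.007418505954257331
pin [252. 113.] [364. 174.] [ 0.5506 -0.3008  0.1448] 0.003543090466382441
```

View pics/hang1.png

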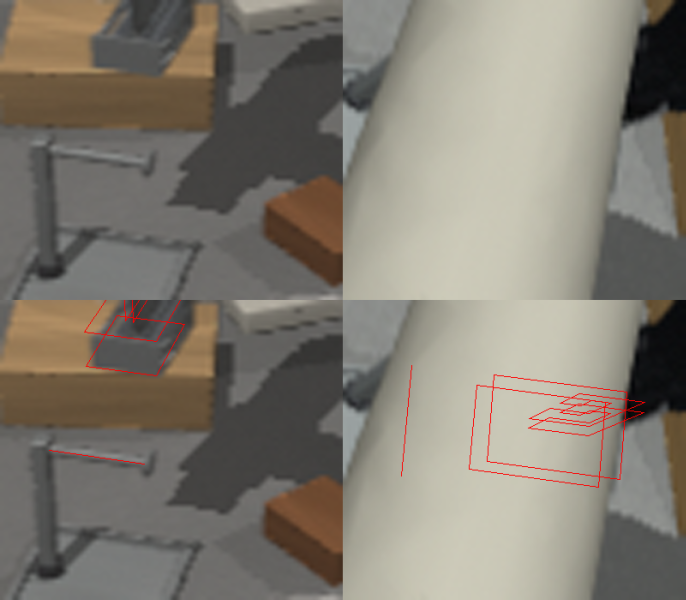

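Seen from the side, the held basket sits about 1 px from the prediction, and the drawn pin lies on the real one. Lowering beside the pin.

>>> step_arm(series=[{"xyz": [-0.06, 0, 0], "rotation": [0.007, -0.009, 0], "fingers": 1}, {"xyz": [0, 0, 0.1], "rotation": [0, 0, 0], "fingers": 1}, {"xyz": [0, 0, 0.1], "rotation": [0, 0, 0], "fingers": 1}, {"xyz": [0, 0, 0.1], "rotation": [0, 0, 0], "fingers": 1}, {"xyz": [0, 0, 0.1], "rotation": [0, 0, 0], "fingers": 1}])

```text
time_s: 10.82
ee_pos: [0.5696, -0.3776, 0.2155]
tool_rot: [-179.5, 1.0, 174.0]
force: [-0.7, 0.7, -2.5]
finger_gap: 0.0189
```

>>> step_arm(series=[{"xyz": [0, 0, 0.06], "rotation": [0, 0, 0], "fingers": 1}, {"xyz": [0, 0, 0], "rotation": [0, 0, 0], "fingers": 1}, {"xyz": [0, 0, 0], "rotation": [0, 0, 0], "fingers": 1}])

```text
time_s: 11.07
ee_pos: [0.5697, -0.3766, 0.1968]
tool_rot: [-179.7, 0.6, 174.0]
force: [-0.2, -0.2, -1.9]
finger_gap: 0.0189
```

>>> step_arm(series=[{"xyz": [0.035, 0.02, 0.05], "rotation": [-0.007, 0.013, 0], "fingers": 1}, {"xyz": [0, 0, 0.08], "rotation": [0, 0, 0], "fingers": 1}, {"xyz": [0, 0, 0.04], "rotation": [0, 0, 0], "fingers": 1}, {"xyz": [0, 0, 0], "rotation": [0, 0, 0], "fingers": 1}, {"xyz": [0, 0, 0], "rotation": [0, 0, 0], "fingers": 1}])

```text
time_s: 11.48
ee_pos: [0.5651, -0.3722, 0.1646]
tool_rot: [-179.9, 0.3, 174.0]
force: [-0.2, 0.7, -1.8]
finger_gap: 0.0189
```

```bash
cat > ov.py <<'E'
from h import *
import sys
np.set_printoptions(precision=4,suppress=True)
s=snap('side');o=robot.observe();print(o['ee_pos'],o['tool_rot'],o['force'])
a=np.radians(o['tool_rot'][2]-180);R=np.array([[np.cos(a),-np.sin(a),0],[np.sin(a),np.cos(a),0],[0,0,1]])
c=o['ee_pos']+R@[-.003,0,-.1025]
b=-.1017;Rp=np.array([[np.cos(b),-np.sin(b),0],[np.sin(b),np.cos(b),0],[0,0,1]]);p=np.array([.5624,-.3094,.125])
print('carrier in stand frame mm',1e3*(Rp.T@(c-p+[0,0,.125])),'pin in carrier mm',1e3*(R.T@(p-c)),'yaw err',np.degrees(a-b))
sl=lambda x:[(x,-.020,.1),(x,.018,.1),(x,.018,.074),(x,.006,.074),(x,.006,.088),(x,-.006,.088),(x,-.006,.06),(x,.018,.06),(x,.018,.029),(x,-.02,.029),(x,-.02,.1)]
L=[sl(.003),sl(-.003)]+[[(.028,.042,z),(-.028,.042,z),(-.028,-.042,z),(.028,-.042,z),(.028,.042,z)] for z in(0,.029)]
L=[[c+R@np.array(q) for q in l] for l in L]+[[p+Rp@[d,0,0] for d in(-.03,.048)]]
x,y=215,75;im=np.ascontiguousarray(cv2.resize(s['color'][y:y+75,x:x+66],None,fx=6,fy=6,interpolation=2));im2=im.copy()
for l in L: cv2.polylines(im2,[np.int32([(proj(s,X)-(x,y)+.5)*6 for X in l])],False,(255,0,0),1)
cv2.imwrite('pics/'+sys.argv[1],np.hstack([im,im2])[...,::-1])
E
python3 ov.py st1.png
```

```text
[ 0.5651 -0.3722  0.1647] [-179.8576    0.282   173.9965] [ 0.1014 -0.6215 -2.3884]
carrier in stand frame mm [  6.0987 -62.1663  62.2183] pin in carrier mm [-6.2902 62.1472 62.7817] yaw err -0.17649578362411583
```

View pics/st1.png

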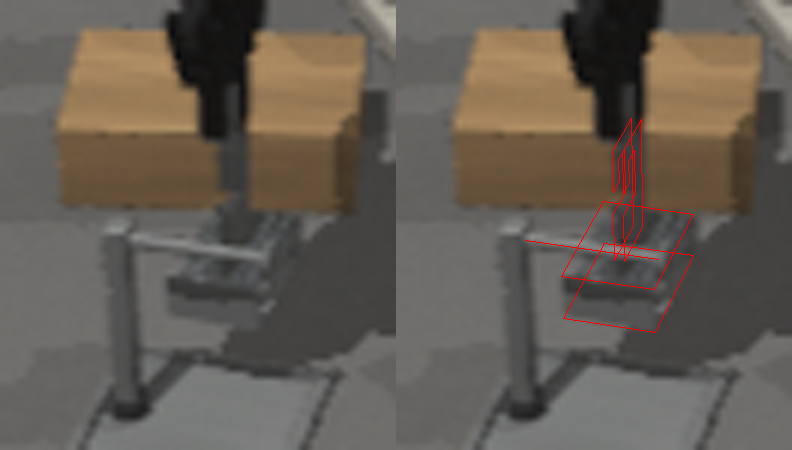

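>>> step_arm(series=[{"xyz": [0, 0, 0.021], "rotation": [0, 0.006, 0], "fingers": 1}, {"xyz": [0, 0, 0], "rotation": [0, 0, 0], "fingers": 1}, {"xyz": [0, 0.06, 0], "rotation": [0, 0, 0], "fingers": 1}, {"xyz": [0, 0.06, 0], "rotation": [0, 0, 0], "fingers": 1}, {"xyz": [0, 0, 0], "rotation": [0, 0, 0], "fingers": 1}])

```text
time_s: 11.95
ee_pos: [0.569, -0.3476, 0.1631]
tool_rot: [-179.8, 0.3, 173.9]
force: [0.2, 0.3, -2.0]
finger_gap: 0.0189
```

>>> step_arm(series=[{"xyz": [0, 0, 0], "rotation": [0, 0, 0], "fingers": 1}])

```text
time_s: 12.03
ee_pos: [0.5693, -0.3468, 0.1636]
tool_rot: [-179.7, 0.3, 174.0]
force: [0.5, 0.6, -1.6]
finger_gap: 0.0193
```

>>> step_arm(series=[{"xyz": [0.02, 0, 0.018], "rotation": [-0.006, 0.006, 0], "fingers": 1}, {"xyz": [0, 0, 0], "rotation": [0, 0, 0], "fingers": 1}, {"xyz": [0, 0, 0], "rotation": [0, 0, 0], "fingers": 1}])

```text
time_s: 12.28
ee_pos: [0.5655, -0.3455, 0.1605]
tool_rot: [180.0, 0.1, 174.1]
force: [-0.3, 0.0, -2.2]
finger_gap: 0.0189
```

>>> step_arm(series=[{"xyz": [0, 0.05, 0], "rotation": [0, 0, 0], "fingers": 1}, {"xyz": [0, 0.04, 0], "rotation": [0, 0, 0], "fingers": 1}, {"xyz": [0, 0, 0], "rotation": [0, 0, 0], "fingers": 1}, {"xyz": [0, 0, 0], "rotation": [0, 0, 0], "fingers": 1}])

```text
time_s: 12.62
ee_pos: [0.5671, -0.3263, 0.1602]
tool_rot: [180.0, 0.1, 174.0]
force: [-0.5, -1.3, -3.0]
finger_gap: 0.0191
```

```bash
python3 ov.py st2.png
```

```text
[ 0.5671 -0.3263  0.1601] [179.9631   0.0526 174.0152] [ 0.0302 -1.1935 -2.7205]
carrier in stand frame mm [  3.4021 -16.3545  57.6377] pin in carrier mm [-3.4472 16.3451 67.3623] yaw err -0.1578558610743487
```

View pics/st2.png

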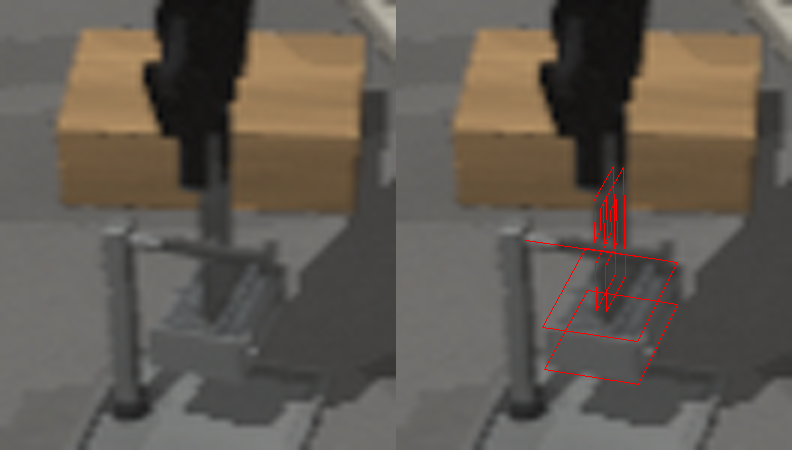

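>>> step_arm(series=[{"xyz": [0, 0.03, 0], "rotation": [0, 0, 0], "fingers": 1}, {"xyz": [0, 0, 0], "rotation": [0, 0, 0], "fingers": 1}, {"xyz": [0, 0, 0], "rotation": [0, 0, 0], "fingers": 1}])

```text
time_s: 12.92
ee_pos: [0.5679, -0.3198, 0.1603]
tool_rot: [180.0, 0.1, 174.0]
force: [0.4, -0.0, -2.6]
finger_gap: 0.0187
```

>>> step_arm(series=[{"xyz": [0, 0.03, 0], "rotation": [0, 0, 0], "fingers": 1}, {"xyz": [0, 0, 0], "rotation": [0, 0, 0], "fingers": 1}, {"xyz": [0, 0, 0], "rotation": [0, 0, 0], "fingers": 1}])

```text
time_s: 13.17
ee_pos: [0.5687, -0.3134, 0.1603]
tool_rot: [180.0, 0.1, 174.0]
force: [0.6, 0.1, -1.2]
finger_gap: 0.0192
```

>>> step_arm(series=[{"xyz": [0, 0.02, 0], "rotation": [0, 0, 0], "fingers": 1}, {"xyz": [0, 0, 0], "rotation": [0, 0, 0], "fingers": 1}, {"xyz": [0, 0, 0], "rotation": [0, 0, 0], "fingers": 1}])

```text
time_s: 13.42
ee_pos: [0.5691, -0.309, 0.1603]
tool_rot: [180.0, 0.1, 174.0]
force: [0.1, -0.1, -2.4]
finger_gap: 0.019
```

>>> step_arm(series=[{"xyz": [0, 0.015, 0], "rotation": [0, 0, 0], "fingers": 1}, {"xyz": [0, 0, 0], "rotation": [0, 0, 0], "fingers": 1}, {"xyz": [0, 0, 0], "rotation": [0, 0, 0], "fingers": 1}])

```text
time_s: 13.67
ee_pos: [0.5693, -0.3071, 0.1603]
tool_rot: [-179.9, 0.1, 174.0]
force: [0.1, -0.7, -2.0]
finger_gap: 0.0191
```

>>> step_arm(series=[{"xyz": [0, 0.015, 0], "rotation": [0, 0, 0], "fingers": 1}, {"xyz": [0, 0, 0], "rotation": [0, 0, 0], "fingers": 1}])

```text
time_s: 13.83
ee_pos: [0.5693, -0.3068, 0.1603]
tool_rot: [-179.6, 0.1, 174.0]
force: [-0.2, -0.7, -3.0]
finger_gap: 0.0191
```

>>> step_arm(series=[{"xyz": [0, -0.012, 0], "rotation": [-0.009, 0, 0], "fingers": 1}, {"xyz": [0, 0, 0], "rotation": [0, 0, 0], "fingers": 1}, {"xyz": [0, 0, 0], "rotation": [0, 0, 0], "fingers": 1}])

```text
time_s: 14.08
ee_pos: [0.5689, -0.3086, 0.1601]
tool_rot: [179.8, 0.1, 173.9]
force: [-0.3, 0.3, -3.1]
finger_gap: 0.0193
```

>>> step_arm(series=[{"xyz": [0, -0.002, 0.03], "rotation": [0.004, 0, 0], "fingers": 1}, {"xyz": [0, 0, 0], "rotation": [0, 0, 0], "fingers": 1}, {"xyz": [0, 0, 0], "rotation": [0, 0, 0], "fingers": 1}])

```text
time_s: 14.33
ee_pos: [0.5692, -0.3082, 0.1537]
tool_rot: [179.9, 0.1, 174.0]
force: [0.4, -0.6, -2.2]
finger_gap: 0.0187
```

>>> step_arm(series=[{"xyz": [0, 0, 0.02], "rotation": [0, 0, 0], "fingers": 1}, {"xyz": [0, 0, 0], "rotation": [0, 0, 0], "fingers": 1}, {"xyz": [0, 0, 0], "rotation": [0, 0, 0], "fingers": 1}])

```text
time_s: 14.58
ee_pos: [0.5691, -0.3076, 0.1489]
tool_rot: [179.9, 0.0, 174.0]
force: [0.6, -1.2, -2.1]
finger_gap: 0.0191
```

>>> step_arm(series=[{"xyz": [0, -0.006, 0.016], "rotation": [0, 0, 0], "fingers": 1}, {"xyz": [0, 0, 0], "rotation": [0, 0, 0], "fingers": 1}, {"xyz": [0, 0, 0], "rotation": [0, 0, 0], "fingers": 1}])

```text
time_s: 14.83
ee_pos: [0.5691, -0.3088, 0.1453]
tool_rot: [179.9, 0.0, 174.0]
force: [0.8, -0.2, -2.2]
finger_gap: 0.019
```

>>> step_arm(series=[{"xyz": [0, 0, 0.012], "rotation": [0, 0, 0], "fingers": 1}, {"xyz": [0, 0, 0], "rotation": [0, 0, 0], "fingers": 1}, {"xyz": [0, 0, 0], "rotation": [0, 0, 0], "fingers": 1}])

```text
time_s: 15.08
ee_pos: [0.5695, -0.3091, 0.1437]
tool_rot: [179.9, 0.1, 174.0]
force: [0.3, -1.3, -2.2]
finger_gap: 0.0194
```

>>> step_arm(series=[{"xyz": [0, 0, 0.012], "rotation": [0, 0, 0], "fingers": 1}, {"xyz": [0, 0, 0], "rotation": [0, 0, 0], "fingers": 1}, {"xyz": [0, 0, 0], "rotation": [0, 0, 0], "fingers": 1}])

```text
time_s: 15.33
ee_pos: [0.5701, -0.3092, 0.1439]
tool_rot: [-180.0, 0.3, 174.1]
force: [0.4, 0.0, -3.2]
finger_gap: 0.0191
```

>>> step_arm(series=[{"xyz": [0, 0, 0], "rotation": [0, 0, 0], "fingers": 0.3}, {"xyz": [0, 0, 0], "rotation": [0, 0, 0], "fingers": 0.3}, {"xyz": [0, 0, 0], "rotation": [0, 0, 0], "fingers": 0.0}, {"xyz": [0, 0, 0], "rotation": [0, 0, 0], "fingers": -0.3}, {"xyz": [0, 0, 0], "rotation": [0, 0, 0], "fingers": -0.6}])

```text
time_s: 15.75
ee_pos: [0.5711, -0.31, 0.1448]
tool_rot: [-179.9, 0.4, 174.1]
force: [-1.1, -0.5, 0.2]
finger_gap: 0.0652
```

>>> step_arm(series=[{"xyz": [0, 0, -0.02], "rotation": [0, 0, 0], "fingers": -0.6}, {"xyz": [0, 0, -0.08], "rotation": [0, 0, 0], "fingers": -0.6}, {"xyz": [0, 0, -0.12], "rotation": [0, 0, 0], "fingers": -0.6}, {"xyz": [0, 0, -0.15], "rotation": [0, 0, 0], "fingers": -1}, {"xyz": [0, 0, -0.1], "rotation": [0, 0, 0], "fingers": -1}])

```text
time_s: 16.17
ee_pos: [0.5676, -0.3089, 0.2362]
tool_rot: [179.9, -0.4, 174.0]
force: [0.6, -0.6, 0.7]
finger_gap: 0.0852
```

```bash
python3 ov.py st3.png
```

```text
[ 0.5692 -0.3099  0.2406] [-179.9244    0.0364  174.0605] [ 0.7214 -1.2173  4.322 ]
carrier in stand frame mm [  3.8273   0.2282 138.0768] pin in carrier mm [ -3.8268  -0.2357 -13.0768] yaw err -0.11246993044818127
```

View pics/st3.png

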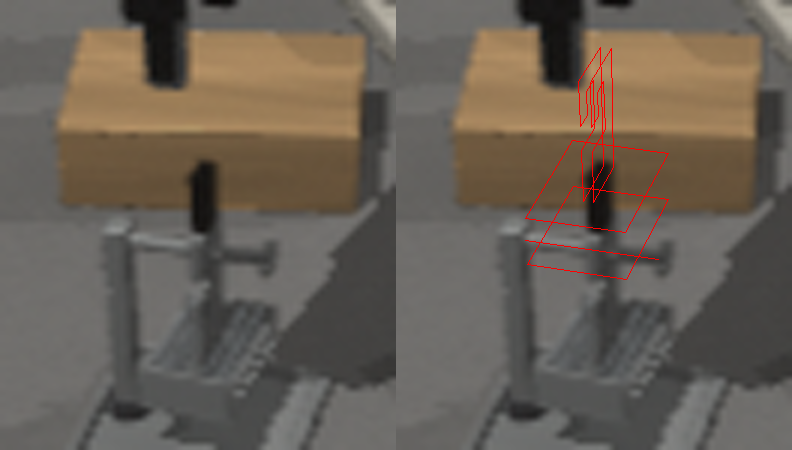

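The carrier hangs on the pin, upright: grip at side (249,107), pin through the strap, gripper clear. Now to the cover.

>>> step_arm(series=[{"xyz": [0, 0, -0.02], "rotation": [0, 0, 0.105], "fingers": -1}, {"xyz": [0, 0, -0.02], "rotation": [0, 0, 0.105], "fingers": -1}, {"xyz": [0.09, 0.16, 0], "rotation": [0, 0, 0], "fingers": -1}, {"xyz": [0.09, 0.16, 0], "rotation": [0, 0, 0], "fingers": -1}, {"xyz": [0.09, 0.16, 0], "rotation": [0, 0, 0], "fingers": -1}])

```text
time_s: 16.63
ee_pos: [0.5456, -0.2064, 0.2517]
tool_rot: [-179.8, 0.6, 163.6]
force: [1.3, 1.6, 0.2]
finger_gap: 0.085
```

>>> step_arm(series=[{"xyz": [0.09, 0.16, 0], "rotation": [0, 0, 0], "fingers": -1}, {"xyz": [0.09, 0.16, 0], "rotation": [0, 0, 0], "fingers": -1}, {"xyz": [0.09, 0.16, 0], "rotation": [0, 0, 0], "fingers": -1}, {"xyz": [0.09, 0.16, 0], "rotation": [0, 0, 0], "fingers": -1}, {"xyz": [0.09, 0.16, 0], "rotation": [0, 0, 0], "fingers": -1}])

```text
time_s: 17.05
ee_pos: [0.5016, -0.0207, 0.2516]
tool_rot: [-179.9, 0.8, 163.4]
force: [1.1, 0.0, 0.4]
finger_gap: 0.085
```

>>> step_arm(series=[{"xyz": [0.09, 0.16, 0], "rotation": [0, 0, 0], "fingers": -1}, {"xyz": [0.09, 0.16, 0], "rotation": [0, 0, 0], "fingers": -1}, {"xyz": [0.09, 0.16, 0], "rotation": [0, 0, 0], "fingers": -1}, {"xyz": [0.05, 0.08, 0], "rotation": [0, 0, 0], "fingers": -1}, {"xyz": [0, 0, 0], "rotation": [0, 0, 0], "fingers": -1}])

```text
time_s: 17.47
ee_pos: [0.4686, 0.1155, 0.2529]
tool_rot: [179.8, 1.1, 163.8]
force: [0.2, -0.5, 0.3]
finger_gap: 0.0856
```

>>> step_arm(series=[{"xyz": [0.065, 0.09, 0], "rotation": [0.004, 0.024, -0.02], "fingers": -1}, {"xyz": [0.065, 0.09, 0], "rotation": [0, 0, 0], "fingers": -1}, {"xyz": [0, 0, 0.12], "rotation": [0, 0, 0], "fingers": -1}, {"xyz": [0, 0, 0.15], "rotation": [0, 0, 0], "fingers": -1}, {"xyz": [0, 0, 0], "rotation": [0, 0, 0], "fingers": -1}])

```text
time_s: 17.88
ee_pos: [0.454, 0.1604, 0.2008]
tool_rot: [179.6, 0.3, 164.9]
force: [-0.2, -1.2, -0.7]
finger_gap: 0.0852
```

>>> step_arm(series=[{"xyz": [0, 0, 0.1], "rotation": [0, 0, 0], "fingers": -1}, {"xyz": [0, 0, 0.15], "rotation": [0, 0, 0], "fingers": -1}, {"xyz": [0, 0, 0.1], "rotation": [0, 0, 0], "fingers": -1}, {"xyz": [0, 0, 0], "rotation": [0, 0, 0], "fingers": -1}, {"xyz": [0, 0, 0], "rotation": [0, 0, 0], "fingers": -1}])

```text
time_s: 18.3
ee_pos: [0.4591, 0.1595, 0.1348]
tool_rot: [179.4, 0.7, 164.9]
force: [-0.9, -0.7, 0.3]
finger_gap: 0.0852
```

>>> step_arm(series=[{"xyz": [0.03, -0.015, 0], "rotation": [0.013, 0.015, 0], "fingers": -1}, {"xyz": [0, 0, 0.1], "rotation": [0, 0, 0], "fingers": -1}, {"xyz": [0, 0, 0.12], "rotation": [0, 0, 0], "fingers": -1}, {"xyz": [0, 0, 0.1], "rotation": [0, 0, 0], "fingers": -1}, {"xyz": [0, 0, 0], "rotation": [0, 0, 0], "fingers": -1}])

```text
time_s: 18.72
ee_pos: [0.4588, 0.161, 0.0798]
tool_rot: [179.3, 0.7, 164.9]
force: [0.1, -1.2, -0.5]
finger_gap: 0.0853
```

Run:
```python
from m import *
o=robot.observe();print(o['ee_pos'],o['tool_rot'])
k=[.4536,.1578,-.2678]
x,y,z=.043,.057,.009
L=[W(k,[(x,y,z),(-x,y,z),(-x,-y,z),(x,-y,z),(x,y,z)])]+[W(k,[(.008,.022,h),(-.008,.022,h),(-.008,-.022,h),(.008,-.022,h),(.008,.022,h)]) for h in(.009,.039)]
d=[.6242,.2186,.0482];L+=[W(d,[(x,y,.045),(-x,y,.045),(-x,-y,.045),(x,-y,.045),(x,y,.045)])]
out=[]
for P,(X0,Y0) in((s,(165,215)),(t,(165,130))):
  im=np.ascontiguousarray(cv2.resize(P['color'][Y0:Y0+95,X0:X0+125],None,fx=3.2,fy=3.2,interpolation=2));im2=im.copy()
  for l in L: cv2.polylines(im2,[np.int32([(proj(P,X)-(X0,Y0)+.5)*3.2 for X in l])],False,(255,0,0),1)
  out.append(np.vstack([im,im2]))
cv2.imwrite('pics/cov.png',np.hstack(out)[:600,...,::-1])
```

```text
[0.4608 0.1623 0.0825] [179.0704   0.9351 164.9402]
```

View pics/cov.png

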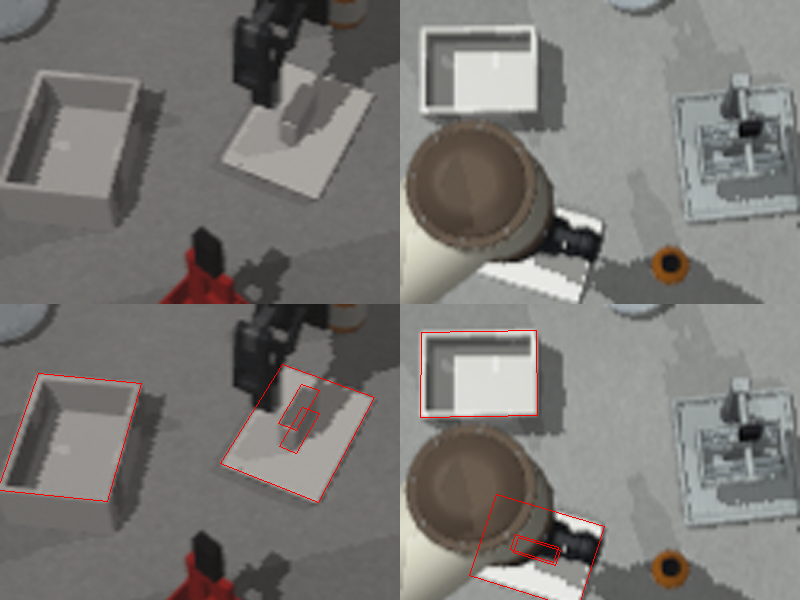

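>>> step_arm(series=[{"xyz": [0.04, -0.04, 0], "rotation": [0.02, 0.021, 0], "fingers": -1}, {"xyz": [0, 0, 0], "rotation": [0, 0, 0], "fingers": -1}, {"xyz": [0, 0, 0.08], "rotation": [0, 0, 0], "fingers": -1}, {"xyz": [0, 0, 0.08], "rotation": [0, 0, 0], "fingers": -1}, {"xyz": [0, 0, 0], "rotation": [0, 0, 0], "fingers": -1}])

```text
time_s: 19.23
ee_pos: [0.4547, 0.1594, 0.0586]
tool_rot: [179.3, 0.5, 165.0]
force: [0.1, -0.0, 0.2]
finger_gap: 0.0854
```

>>> step_arm(series=[{"xyz": [0, 0, 0], "rotation": [0, 0, 0], "fingers": -1}])

```text
time_s: 19.32
ee_pos: [0.4552, 0.1597, 0.0596]
tool_rot: [179.3, 0.6, 165.1]
force: [-0.6, 1.2, -1.0]
finger_gap: 0.0854
```

>>> step_arm(series=[{"xyz": [0.015, -0.02, 0.06], "rotation": [0.016, 0.014, 0.005], "fingers": -1}, {"xyz": [0, 0, 0.06], "rotation": [0.005, 0.005, 0], "fingers": -1}, {"xyz": [0, 0, 0.06], "rotation": [0.005, 0.005, 0], "fingers": -1}, {"xyz": [0, 0, 0], "rotation": [0, 0, 0], "fingers": -1}, {"xyz": [0, 0, 0], "rotation": [0, 0, 0], "fingers": -1}])

```text
time_s: 19.73
ee_pos: [0.4527, 0.1577, 0.0232]
tool_rot: [-179.7, -0.4, 164.8]
force: [0.1, 0.4, 0.2]
finger_gap: 0.0852
```

>>> step_arm(series=[{"xyz": [0, 0, 0.05], "rotation": [-0.005, -0.007, 0], "fingers": -1}, {"xyz": [0, 0, 0], "rotation": [0, 0, 0], "fingers": -1}, {"xyz": [0, 0, 0], "rotation": [0, 0, 0], "fingers": -1}])

```text
time_s: 19.98
ee_pos: [0.4529, 0.1577, 0.0126]
tool_rot: [-179.9, -0.1, 164.9]
force: [0.6, 0.3, 0.9]
finger_gap: 0.0855
```

>>> step_arm(series=[{"xyz": [0, 0, 0], "rotation": [0, 0, 0], "fingers": 1}, {"xyz": [0, 0, 0], "rotation": [0, 0, 0], "fingers": 1}, {"xyz": [0, 0, 0], "rotation": [0, 0, 0], "fingers": 1}, {"xyz": [0, 0, 0], "rotation": [0, 0, 0], "fingers": 1}, {"xyz": [0, 0, 0], "rotation": [0, 0, 0], "fingers": 1}])

```text
time_s: 20.4
ee_pos: [0.4542, 0.1587, 0.0148]
tool_rot: [180.0, 0.0, 164.9]
force: [-0.3, 0.1, -1.9]
finger_gap: 0.0429
```

>>> step_arm(series=[{"xyz": [0, 0, -0.05], "rotation": [0, 0, 0], "fingers": 1}, {"xyz": [0, 0, -0.1], "rotation": [0, 0, 0], "fingers": 1}, {"xyz": [0, 0, -0.1], "rotation": [0, 0, 0], "fingers": 1}, {"xyz": [0, 0, -0.1], "rotation": [0, 0, 0], "fingers": 1}, {"xyz": [0, 0, -0.05], "rotation": [0, 0, 0], "fingers": 1}])

```text
time_s: 20.82
ee_pos: [0.4511, 0.1566, 0.0946]
tool_rot: [-179.6, -0.4, 164.8]
force: [0.7, 0.8, -0.8]
finger_gap: 0.043
```

>>> step_arm(series=[{"xyz": [0, 0, 0], "rotation": [0, 0, -0.14], "fingers": 1}, {"xyz": [0, 0, 0], "rotation": [0, 0, -0.14], "fingers": 1}, {"xyz": [0, 0, 0], "rotation": [0, 0, -0.12], "fingers": 1}, {"xyz": [0, 0, 0], "rotation": [0, 0, 0], "fingers": 1}, {"xyz": [0, 0, 0], "rotation": [0, 0, 0], "fingers": 1}])

```text
time_s: 21.23
ee_pos: [0.4515, 0.157, 0.0982]
tool_rot: [-180.0, -0.2, -176.5]
force: [0.4, -1.6, -2.2]
finger_gap: 0.0429
```

>>> step_arm(series=[{"xyz": [-0.1, 0.03, 0], "rotation": [0, -0.004, 0.016], "fingers": 1}, {"xyz": [-0.17, 0.05, 0], "rotation": [0, 0, 0], "fingers": 1}, {"xyz": [-0.17, 0.05, 0], "rotation": [0, 0, 0], "fingers": 1}, {"xyz": [-0.17, 0.05, 0], "rotation": [0, 0, 0], "fingers": 1}, {"xyz": [-0.15, 0.05, 0], "rotation": [0, 0, 0], "fingers": 1}])

```text
time_s: 21.65
ee_pos: [0.5979, 0.207, 0.0957]
tool_rot: [-179.8, -0.6, -178.0]
force: [0.1, 0.0, -1.3]
finger_gap: 0.0429
```

>>> step_arm(series=[{"xyz": [0, 0, 0], "rotation": [0, 0, 0], "fingers": 1}, {"xyz": [0, 0, 0], "rotation": [0, 0, 0], "fingers": 1}, {"xyz": [0, 0, 0], "rotation": [0, 0, 0], "fingers": 1}])

```text
time_s: 21.9
ee_pos: [0.6031, 0.2086, 0.0922]
tool_rot: [-179.7, -0.6, -178.4]
force: [-0.2, -1.7, -1.4]
finger_gap: 0.0429
```

>>> step_arm(series=[{"xyz": [-0.1, 0.05, 0], "rotation": [-0.007, -0.013, -0.027], "fingers": 1}, {"xyz": [0, 0, 0], "rotation": [0, 0, 0], "fingers": 1}, {"xyz": [0, 0, 0], "rotation": [0, 0, 0], "fingers": 1}])

```text
time_s: 22.15
ee_pos: [0.6192, 0.2178, 0.0907]
tool_rot: [-179.9, -0.3, -177.3]
force: [-0.8, -0.3, -2.1]
finger_gap: 0.0426
```

Run:
```python
from m import *
o=robot.observe();print(o['ee_pos'],o['tool_rot'],o['finger_gap'])
for n in S:
  for k in('cover','dish_rim','dish'):
    print(n,k,[(np.round(r['location'],1).tolist(),round(r['confidence'],2)) for r in robot.mark_of(S[n],k)][:2])
c=o['ee_pos'];zc=c[2]-.0135
print('expect cover',proj(s,[c[0],c[1],zc]),proj(t,[c[0],c[1],zc]))
x,y=.043,.057;p=[c[0],c[1],np.radians(o['tool_rot'][2]+180)]
q=lambda z:[(x,y,z),(-x,y,z),(-x,-y,z),(x,-y,z),(x,y,z)]
L=[W(p,q(zc+.009)),W([.6242,.2186,.0482],q(.045))]
out=[]
for P,(X0,Y0) in((s,(145,210)),(t,(155,110))):
  im=np.ascontiguousarray(cv2.resize(P['color'][Y0:Y0+75,X0:X0+80],None,fx=4,fy=4,interpolation=2));im2=im.copy()
  for l in L: cv2.polylines(im2,[np.int32([(proj(P,X)-(X0,Y0)+.5)*4 for X in l])],False,(255,0,0),1)
  out.append(np.vstack([im,im2]))
cv2.imwrite('pics/cov2.png',np.hstack(out)[...,::-1])
```

```text
[0.6195 0.2179 0.0911] [-179.9497   -0.2504 -177.3073] 0.04261612365999057
side cover [([188.0, 245.1], 0.78)]
side dish_rim [([187.5, 252.0], 0.81)]
side dish [([238.8, 188.2], 0.7)]
top cover [([190.5, 148.8], 0.59)]
top dish_rim [([189.6, 152.0], 0.75)]
top dish [([189.3, 156.1], 0.6), ([353.8, 175.5], 0.57)]
expect cover [186.9717 247.2376] [187.7848 150.2503]
```

View pics/cov2.png

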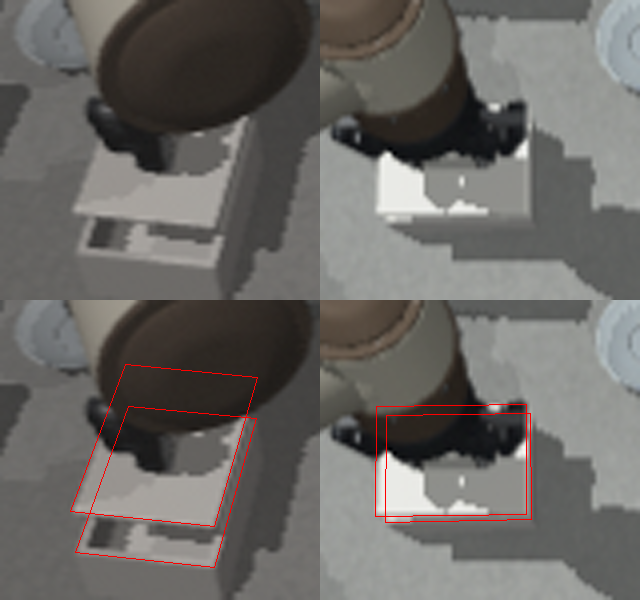

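Both pictures show the cover held level above the dish, within about 1 px of the prediction (12 pictures used). Centring and lowering.

>>> step_arm(series=[{"xyz": [-0.025, 0.004, 0], "rotation": [0, -0.005, -0.002], "fingers": 1}, {"xyz": [0, 0, 0.05], "rotation": [0, 0, 0], "fingers": 1}, {"xyz": [0, 0, 0.05], "rotation": [0, 0, 0], "fingers": 1}, {"xyz": [0, 0, 0], "rotation": [0, 0, 0], "fingers": 1}, {"xyz": [0, 0, 0], "rotation": [0, 0, 0], "fingers": 1}])

```text
time_s: 22.97
ee_pos: [0.6256, 0.2191, 0.0692]
tool_rot: [-180.0, 0.1, -177.2]
force: [0.2, 0.2, -1.2]
finger_gap: 0.0429
```

>>> step_arm(series=[{"xyz": [0.006, -0.002, 0.035], "rotation": [0, 0, 0], "fingers": 1}, {"xyz": [0, 0, 0], "rotation": [0, 0, 0], "fingers": 1}, {"xyz": [0, 0, 0], "rotation": [0, 0, 0], "fingers": 1}])

```text
time_s: 23.22
ee_pos: [0.6239, 0.2183, 0.0604]
tool_rot: [-179.9, -0.0, -177.2]
force: [0.0, 0.4, -1.5]
finger_gap: 0.043
```

>>> step_arm(series=[{"xyz": [0, 0, 0.025], "rotation": [0, 0, 0], "fingers": 1}, {"xyz": [0, 0, 0], "rotation": [0, 0, 0], "fingers": 1}, {"xyz": [0, 0, 0], "rotation": [0, 0, 0], "fingers": 1}])

```text
time_s: 23.47
ee_pos: [0.6248, 0.2189, 0.056]
tool_rot: [-180.0, 0.1, -177.2]
force: [-0.5, 0.1, -1.6]
finger_gap: 0.0429
```

>>> step_arm(series=[{"xyz": [0, 0, 0.012], "rotation": [0, 0, 0], "fingers": 1}, {"xyz": [0, 0, 0], "rotation": [0, 0, 0], "fingers": 1}, {"xyz": [0, 0, 0], "rotation": [0, 0, 0], "fingers": 1}])

```text
time_s: 23.72
ee_pos: [0.6254, 0.2193, 0.0561]
tool_rot: [-180.0, 0.2, -177.1]
force: [0.5, -0.4, -1.1]
finger_gap: 0.0431
```

>>> step_arm(series=[{"xyz": [0, 0, 0.012], "rotation": [0, 0, 0], "fingers": 1}, {"xyz": [0, 0, 0], "rotation": [0, 0, 0], "fingers": 1}, {"xyz": [0, 0, 0], "rotation": [0, 0, 0], "fingers": 1}])

```text
time_s: 23.97
ee_pos: [0.6259, 0.2195, 0.0557]
tool_rot: [180.0, 0.3, -177.1]
force: [-0.6, 0.3, -1.6]
finger_gap: 0.0428
```

>>> step_arm(series=[{"xyz": [0, 0, 0], "rotation": [0, 0, 0], "fingers": -0.2}, {"xyz": [0, 0, 0], "rotation": [0, 0, 0], "fingers": -0.5}, {"xyz": [0, 0, 0], "rotation": [0, 0, 0], "fingers": -1}, {"xyz": [0, 0, 0], "rotation": [0, 0, 0], "fingers": -1}, {"xyz": [0, 0, 0], "rotation": [0, 0, 0], "fingers": -1}])

```text
time_s: 24.38
ee_pos: [0.6261, 0.2194, 0.0548]
tool_rot: [180.0, 0.3, -177.1]
force: [0.9, -0.1, -0.1]
finger_gap: 0.0855
```

>>> step_arm(series=[{"xyz": [0, 0, -0.03], "rotation": [0, 0, 0], "fingers": -1}, {"xyz": [0, 0, -0.1], "rotation": [0, 0, 0], "fingers": -1}, {"xyz": [0, 0, -0.15], "rotation": [0, 0, 0], "fingers": -1}, {"xyz": [0, 0, -0.15], "rotation": [0, 0, 0], "fingers": -1}, {"xyz": [0, 0, -0.15], "rotation": [0, 0, 0], "fingers": -1}])

```text
time_s: 24.8
ee_pos: [0.6211, 0.2169, 0.1663]
tool_rot: [-179.5, -0.7, -177.2]
force: [-0.3, 0.6, -0.8]
finger_gap: 0.0855
```

>>> step_arm(series=[{"xyz": [0.15, 0, -0.1], "rotation": [0, 0, 0], "fingers": -1}, {"xyz": [0.18, 0, 0], "rotation": [0, 0, 0], "fingers": -1}, {"xyz": [0.18, 0, 0], "rotation": [0, 0, 0], "fingers": -1}, {"xyz": [0.15, 0, 0], "rotation": [0, 0, 0], "fingers": -1}, {"xyz": [0, 0, 0], "rotation": [0, 0, 0], "fingers": -1}])

```text
time_s: 25.22
ee_pos: [0.4907, 0.2114, 0.1985]
tool_rot: [180.0, 0.4, -177.3]
force: [0.1, 0.2, -0.7]
finger_gap: 0.0856
```

Run:
```python
from m import *
o=robot.observe();print(o['time_s'],o['ee_pos'],o['force'])
C={}
for n in S:
  for k in('cover','carrier_grip','carrier','slot_seat','dish'):
    C[n,k]=[r['location'] for r in robot.mark_of(S[n],k)]
for k in('cover','carrier_grip','carrier','slot_seat'):
  for u in C['side',k]:
    for v in C['top',k]:
      X,e=tri(s,u,t,v)
      if e<.01: print(k,np.round(u),np.round(v),X,e)
# masks of the cover on the dish vs model silhouettes at home and on-rim heights
x,y=.043,.057
for n in S:
  for r in robot.cut_out(S[n],'cover')[:3]:
    m=r['pixels'];print(n,'cover',np.round(r['location']),m.sum(),end=' IoU ')
    for zc in(.041,.045,.055):
      h=cv2.convexHull(np.int32([proj(S[n],X)*1.0+.5 for X in np.vstack([W([.625,.219,.0482],[(a*x,b*y,z) for a in(1,-1) for b in(1,-1) for z in(zc+.004,zc+.009)]),W([.625,.219,.0482],[(a*.008,b*.022,zc+.039) for a in(1,-1) for b in(1,-1)])])]))
      M=np.zeros(m.shape,np.uint8);cv2.fillConvexPoly(M,h,1);print(zc,round((m&(M>0)).sum()/(m|(M>0)).sum(),3),end=' ')
    print()
```

```text
25.3167 [0.4948 0.2128 0.199 ] [-0.0894  0.3164  0.0796]
cover [188. 257.] [190. 149.] [0.6288 0.2164 0.0348] 0.009300458154056989
carrier [232. 323.] [151. 199.] [ 0.4801  0.3455 -0.0165] 0.005694191287817245
slot_seat [233. 303.] [138. 195.] [0.4744 0.3543 0.0915] 0.0017843055561234493
side cover [187. 256.] 1304 IoU 0.041 0.937 0.045 0.917 0.055 0.781 
top cover [191. 146.] 837 IoU 0.041 0.779 0.045 0.773 0.055 0.773
```

Run:
```python
from m import *
a=cv2.imread('pics/side0.png').astype(int);b=cv2.cvtColor(s['color'],4).astype(int);D=np.abs(a-b).max(2)
for n,(u,v,r) in dict(used=(238,180,22),dropper=(272,211,12),petri=(165,216,15),jar=(167,350,22),red=(232,315,20),box=(302,133,16)).items():
  best=min((np.abs(a[v-r:v+r,u-r:u+r]-b[v-r+j:v+r+j,u-r+i:u+r+i]).mean().round(1),i,j) for i in range(-3,4) for j in range(-3,4) if v+r+j<=384);print(n,best,D[v-r:v+r,u-r:u+r].mean().round(1))
for k in('carrier','carrier_grip','slot_seat'): print(k,[(np.round(r['location'],1).tolist(),round(r['confidence'],2)) for r in robot.mark_of(s,k)])
R=np.array([.5624+.004,-.3094,.0]);print('expected grip/seat/origin px',proj(s,R+[0,0,.161]),proj(s,R+[0,0,.125]),proj(s,R+[0,0,.041]))
print(robot.hand_in())
```

```text
used (np.float64(39.5), 0, 0) 40.6
dropper (np.float64(12.3), 0, 0) 13.0
petri (np.float64(4.4), 0, 0) 4.7
jar (np.float64(3.7), 0, 0) 4.5
red (np.float64(2.9), 0, 0) 4.1
box (np.float64(60.8), 3, 3) 80.0
carrier [([231.3, 322.4], 0.64)]
carrier_grip [([231.0, 293.1], 0.64)]
slot_seat [([230.9, 303.0], 0.74)]
expected grip/seat/origin px [248.1906 107.0255] [248.4759 116.4694] [249.1    137.1193]
the job is handed in; nothing more can be done
None
```

The carrier is hanging on the empty stand's pin and the cover is on the dish. I handed the job in at about 25 s of the 59 s allowed.

- **Carrier:** I lifted it out of the dish and slid the slot over the pin until it touched the inner wall. I backed off about 1.5 mm and lowered it until it stopped, 16 mm down against 17 mm nominal. A picture after release showed it hanging upright with the gripper clear.
- **Cover:** I put it on the dish, and it came down level to tool height 0.0558 m. That fits fully home, about 4 mm below where it would sit on the rim. The side-view overlap agreed, 0.94 for home against 0.92 for resting on the rim. The networks' own height estimate for it was loose: 35 mm against 41 mm, with a 9 mm ray miss.
- **Not confirmed:** At the end the arm probably blocked the view of both stands, so the networks did not find the hung carrier again. The used carrier and the closed dish nearer the robot could not be compared either. The wooden slide box was not compared at all. The used carrier looked in place in the picture taken just before I gripped the cover.
- **Other objects:** The petri dish, jar and red carrier showed no shift in the final comparison. The dropper bottle matched best at zero shift too, but its lighting had changed. The largest force I read at the wrist was about 4 N.

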